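# Divert the ball sorter to the other cup

### The job

The little ball sorter's seesaw gate leans toward one of its two cups: with closed fingertips, push the raised end of the gate down so that it rocks over and leads to the other cup. Then press the red feed plate all the way down so that the three steel balls roll out into that other cup by themselves. Only push: do not grasp or touch the balls, leave the things lying around where they are, and end with the hand clear.

Things in the scene. Friction and masses are not known exactly. Their poses are not given: they have to be found in the camera images.
- sorter: Fixed ball sorter, 334 mm long along y, blue cup at +y, yellow at -y. Origin: underside of the base at the gate's middle. Gate pivot along x at 50 mm height. Clear guard at x = -29 mm, 76 mm wide, 142 mm high. Steel feed chute from x = 174 mm (152 mm high) down to the gate's middle (floor 104 mm high), with three balls behind the red feed gate at x = 76 mm.
- gate (a joint): Seesaw trough, 194 mm long, 44 mm wide; -0.28 to 0.28 rad. Positive: blue end (+y) raised, leading down to the yellow cup; negative: yellow end raised, leading to the blue cup. Top-heavy (brass weight): rests only at +0.28 or -0.28 and tips over by itself once pushed past 0; under 1 N on the raised end moves it. May still be settling in the first half second.
- blue_pad (a point): Middle of the top of the blue end pad of the gate (pad 44 mm wide across, 26 mm long), 85 mm along y from the pivot and 31 mm above the pin when level. About 103 mm high when raised, 56 mm when lowered. Axes as the gate's (y along the trough).
- yellow_pad (a point): The same point on the yellow end pad, 85 mm toward -y.
- feed (a joint): Feed gate, 0 m shut, 0.028 m fully pressed down; stays where it is left (about 2 N of friction). Its blade lets the balls go once about 0.02 m down.
- feed_top (a point): Middle of the top of the red feed plate (36 mm along x by 64 mm along y), 179 mm high when shut, 151 mm when fully down. Press straight down.
- blue_cup (a point): Middle of the inner floor of the blue cup, 10 mm high; the cup is 62 mm inside along x and 86 mm along y, side walls 50 mm high, outer wall 66 mm. Axes as the sorter's.
- yellow_cup (a point): The same for the yellow cup.
- ball1_center (a point): Centre of steel ball 1, 22 mm across, about 43 g; at the start in the feed chute next to the feed gate.
- ball2_center (a point): Centre of steel ball 2, 22 mm across, about 43 g; at the start in the feed chute.
- ball3_center (a point): Centre of steel ball 3, 22 mm across, about 43 g; at the start in the feed chute.
- screw_box: Bystander: small blue plastic box with a clear lid, 41x54x20 mm. Origin under its middle.
- bottle: Bystander: small clear bottle with a black cap, 30 mm across, 57 mm high. Origin under its middle.
- cutters: Bystander: side cutters with green grips, 113 mm long, lying flat. Origin under the middle.

How it is judged:
On the way, in this order (a step that is already met when the one before it is completed fails the run):
1. the gate is rocked over to the other side while the feed is still shut (distance of blue_pad from where it was at the start of the episode above 0.0258 m and (value of joint gate above 0.24 rad or value of joint gate below -0.24 rad) and value of joint feed below 0.01 m), for 0.2 s.
2. the red feed plate is pressed down (value of joint feed above 0.024 m), for 0.2 s.
At the end, for the whole second after the job is handed in: The gate leans fully (beyond 0.24 rad) to the side opposite to its start, the feed plate is down (beyond 22 mm), and all three balls lie nearly still (below 0.08 m/s) in the cup to which the gate now leads (distance of blue_pad from where it was at the start of the episode above 0.0258 m and value of joint feed above 0.022 m and ((value of joint gate above 0.24 rad and (x of ball1_center in the frame of yellow_cup between -0.036 and 0.036 m and y of ball1_center in the frame of yellow_cup between -0.05 and 0.05 m and z of each of ball1_center, ball2_center, ball3_center in the frame of yellow_cup below 0.04 m and x of ball2_center in the frame of yellow_cup between -0.036 and 0.036 m and y of ball2_center in the frame of yellow_cup between -0.05 and 0.05 m and x of ball3_center in the frame of yellow_cup between -0.036 and 0.036 m and y of ball3_center in the frame of yellow_cup between -0.05 and 0.05 m)) or (value of joint gate below -0.24 rad and (x of ball1_center in the frame of blue_cup between -0.036 and 0.036 m and y of ball1_center in the frame of blue_cup between -0.05 and 0.05 m and z of each of ball1_center, ball2_center, ball3_center in the frame of blue_cup below 0.04 m and x of ball2_center in the frame of blue_cup between -0.036 and 0.036 m and y of ball2_center in the frame of blue_cup between -0.05 and 0.05 m and x of ball3_center in the frame of blue_cup between -0.036 and 0.036 m and y of ball3_center in the frame of blue_cup between -0.05 and 0.05 m))) and linear speed of each of ball1, ball2, ball3 below 0.08 m/s); the robot touches nothing.
It fails at once if a ball is touched by the fingers or arm (contact force between any of the arm, the fingers and ball1 above 0.3 N or contact force between any of the arm, the fingers and ball2 above 0.3 N or contact force between any of the arm, the fingers and ball3 above 0.3 N).
It fails at once if a ball is lifted (height (world z) of any of ball1_center, ball2_center, ball3_center above 0.19 m).
It fails at once if a thing lying around is moved more than 30 mm or lifted (distance of any of screw_box, bottle, cutters from where it was at the start of the episode above 0.03 m).
It also fails if it takes over 38 s, if anything falls off the work surface, if the arm or the gripper's body presses on something with over 40 N, if the wrist force passes 120 N, or if a joint passes its speed limit or range.

### The arm

A 6-joint arm with a two-finger parallel gripper is mounted at the origin on a cart in front of the work surface, level with it; the furniture and walls round the work are solid. World frame = base frame: x ahead of the robot, y to its left, z up, the work surface at z = 0. Lengths are in m, angles in rad, forces in N, time in s.
With the tool pointing down it reaches from about 0.375 to 0.9 m from the base axis. Payload 3.1 kg.
Tool frame: the origin (TCP) lies at the very end of the fingers, on their centre line; the grasp point (between the pads) lies 19 mm behind it (manip.pinch_z is the distance from the TCP to the grasp point, in m); z points along the fingers, y is the line along which they close (so a half turn about z gives the same grasp; the last joint's range is limited). The gripper opens to 85 mm and grips with 20 to 120 N. Pads are 22 mm wide; open, the fingers measure 114 mm over their backs; the gripper's body (76 mm by 85 mm) begins 54 mm behind the grasp point. The pads swing forward as they close: fully open they stand 13 mm farther back than shut.
Start: joints at [1.167, 0.527, 1.433, -0, 1.181, -0.178], TCP at [0.14, 0.609, 0.231] pointing down, gripper open.
Joint ranges: [-3.08, 3.08], [-0.75, 2.2], [0.22, 2.44], [-1.43, 4.57], [0, 2.65], [-2.85, 2.85]. Speed limits (rad/s): [2.79, 2.79, 3.14, 3.14, 3.14, 3.14].

### API

Orientations are given as a unit quaternion [x, y, z, w].
In Python, from station import manip gives the robot as it stands.
- The arm moves only by the tool servo_tool, never from a script. Its argument "commands" is one flat list of numbers, 7 for each row, row after row: the shift along the tool's x, y, z each as a share of 500 mm, from -1 to 1, then the turn, a rotation vector about the tool's x, y, z each as a share of 360 degrees, from -1 to 1, then the opening, from -1 (shut) to 1 (fully open). In form: [dx, dy, dz, rx, ry, rz, claw, dx, dy, dz, rx, ry, rz, claw, ...]. A call has 1 to 12 rows; each row shifts and turns the commanded pose from where the row before left it, along the tool's axes as they then stand; what a row does not reach is not made up. A row lasts 1/12 s, in which the tool goes at most 41.7 mm and 7.16 degrees, less where a joint would pass 70% of its speed; a pose out of reach is approached as far as the arm can. A call with a number of a shift or a turn outside -1 to 1 is refused whole. A call with a gripper value outside its range is refused whole. The fingers move at their own pace and stop on an object; "force" is the grip in N (left out, the last holds). Time passes only in rows, so rows that do not move let the fingers close. It gives the time, the measured TCP pose, the force, the opening and the grip force at its end, in the units of the state.
- manip.sense(): the state, without advancing time (a new reading comes with each control period).
- manip.snapshot(name): name is "scene" or "side" or "wrist"; returns a dict with "img" (420x560x3 uint8, red, green, blue), "mtx" (3x3 intrinsics, pixels), "world_to_cam" (4x4, takes a point from world to camera coordinates). Camera axes: x right, y up, looking along -z (the intrinsics and any distortion apply to the point x, -y, -z); pixel columns grow to the right and rows downward; lengths in m; the calibration is good to about 2 mm. A picture is of the moment at which its call begins. There is no depth.
- manip.sign_off(): hands the job in; it is judged then, once.
Trained networks look in a picture, given as the dict that the camera call returned (one of the last four; its "shot" number tells which), for a name from the list of things; names that differ only in an ending like _2 or _b are one class to them, and where a whole thing is asked for, a point or a joint stands for the part that bears it (a point fixed in the world has none). Each returns a list of dicts, best first, with "conf" (0 to 1); they miss things now and then, are a little off and sometimes report something else, mostly with a low value. They report only what shows in the picture. A call takes as long as a camera call.
- manip.look_for(picture, query): "box" ([left, top, width, height] in pixels, round what is visible of it).
- manip.silhouettes(picture, query): "pixels" (420x560 bool, what is visible of it) and "box" ([left, top, width, height] in pixels, round what is visible of it).
The state is a dict: "t": time; "q": joint angles; "qd": joint speeds; "tau": joint torques, N m; "tcp_pos": TCP position; "tool_rot": TCP orientation; "force": force on the tool from outside, world axes, zero at the start; "ft_torque": the same for the moment, N m; "finger_gap": opening from 0.0 (shut) to 1.0 (fully open); "gripper_force": force on a finger pad.
Only numpy, scipy, OpenCV 4.12 (cv2) and the standard library are available. Lean on these libraries where they do the work, as an engineer would, in place of code of your own. Each camera call takes 0.05 s, during which the arm holds its last target. There are 200 camera calls.

## Working session

There is one attempt and no reset: what is moved stays moved. The work goes in short steps, Python scripts to look and compute and a tool call to move; the robot and the scene stay as the last step left them, time stands still between calls to the robot, and variables do not carry over. Pictures are saved under pics/ and viewed, at most 10 in all, crops included, and the job is handed in when it is done.

Besides the shell and the picture viewer there is one more tool, called after "Call:" as name(argument=value, ...) on one line, values as JSON. servo_tool: Moves the arm, as the interface text tells. Its arguments: {"type":"object","properties":{"commands":{"type":"array"},"force":{"type":"number"}},"required":["commands"]}

```bash
mkdir -p pics; python3 - <<'E'
from station import manip
import cv2,numpy as np,pickle
s=manip.sense();print(s['t'],s['tcp_pos'],s['tool_rot'],s['finger_gap'])
for n in ["scene","side"]:
    p=manip.snapshot(n);cv2.imwrite(f'pics/{n}0.png',p['img'][:,:,::-1])
    pickle.dump(p,open(f'{n}0.pkl','wb'))
    print(n,p['mtx'].tolist(),np.round(p['world_to_cam'],3).tolist(),[k for k in p])
    for q in ['sorter','gate','feed','blue_cup','yellow_cup','blue_pad','yellow_pad','feed_top']:
        try:
            r=manip.look_for(p,q);print(q,[(np.round(a['box']).tolist(),round(a['conf'],2)) for a in r[:2]])
        except Exception as e:print(q,e)
E
```

```text
0.0 [0.13961718 0.6084694  0.2303129 ] [ 1.12654360e-01  9.93633623e-01 -1.05839861e-03 -3.14446737e-04] 1.0000557873571099
scene [[537.9483724831782, 0.0, 273.28504602989125], [0.0, 537.9483724831782, 205.3097929882701], [0.0, 0.0, 1.0]] [[0.769, -0.639, 0.009, -0.111], [0.439, 0.538, 0.72, -0.515], [-0.465, -0.549, 0.694, -0.602], [0.0, 0.0, 0.0, 1.0]] ['img', 'mtx', 'world_to_cam', 'shot']
sorter [([251.0, 175.0, 147.0, 182.0], 0.61)]
gate [([318.0, 224.0, 61.0, 56.0], 0.8)]
feed [([299.0, 182.0, 31.0, 34.0], 0.65)]
blue_cup [([251.0, 179.0, 146.0, 178.0], 0.98), ([318.0, 224.0, 53.0, 57.0], 0.65)]
yellow_cup [([249.0, 181.0, 150.0, 176.0], 0.78)]
blue_pad [([317.0, 220.0, 61.0, 61.0], 0.57), ([248.0, 178.0, 151.0, 178.0], 0.27)]
yellow_pad [([324.0, 222.0, 55.0, 58.0], 0.85)]
feed_top [([294.0, 181.0, 34.0, 37.0], 0.59), ([319.0, 224.0, 60.0, 54.0], 0.33)]
side [[505.0731107621657, 0.0, 270.14813521741974], [0.0, 505.0731107621657, 212.35081003523683], [0.0, 0.0, 1.0]] [[0.996, 0.083, 0.019, -0.472], [-0.066, 0.615, 0.786, -0.312], [0.054, -0.784, 0.618, -0.75], [0.0, 0.0, 0.0, 1.0]] ['img', 'mtx', 'world_to_cam', 'shot']
sorter []
gate []
feed [([291.0, 204.0, 41.0, 43.0], 0.69)]
blue_cup [([225.0, 191.0, 188.0, 158.0], 0.58)]
yellow_cup [([226.0, 194.0, 188.0, 155.0], 0.89)]
blue_pad [([270.0, 268.0, 105.0, 26.0], 0.88)]
yellow_pad [([267.0, 266.0, 109.0, 28.0], 0.69)]
feed_top [([292.0, 202.0, 37.0, 45.0], 0.57)]
```

```bash
python3 - <<'E'
import cv2
for n,(x,y,w,h) in dict(scene=(225,160,200,210),side=(200,170,240,190)).items():
    im=cv2.imread(f'pics/{n}0.png');cv2.imwrite(f'pics/{n}c.png',cv2.resize(im[y:y+h,x:x+w],None,fx=2.8 if n=='scene' else 3,fy=2.8 if n=='scene' else 3,interpolation=cv2.INTER_CUBIC))
E
```

```text
(no output)
```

View pics/scenec.png

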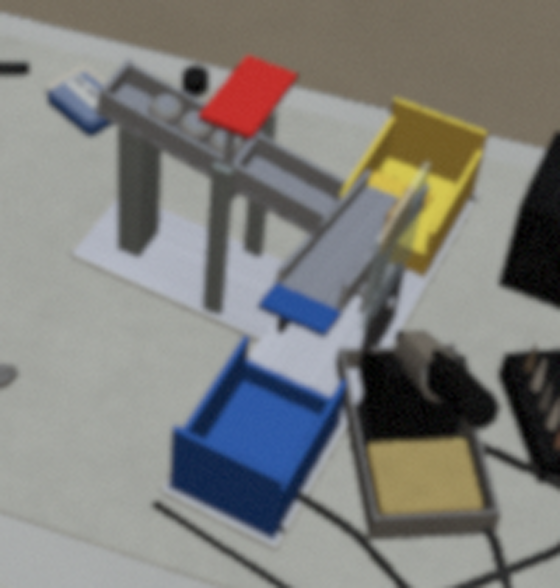

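View pics/sidec.png

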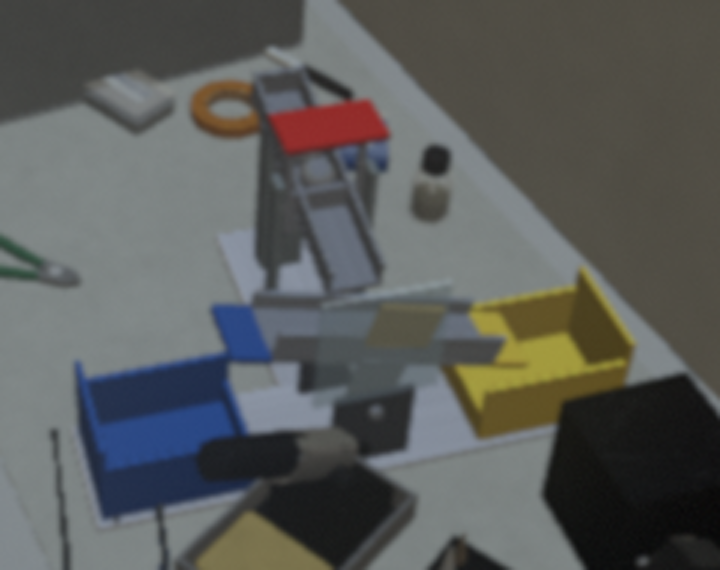

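View pics/scene0.png

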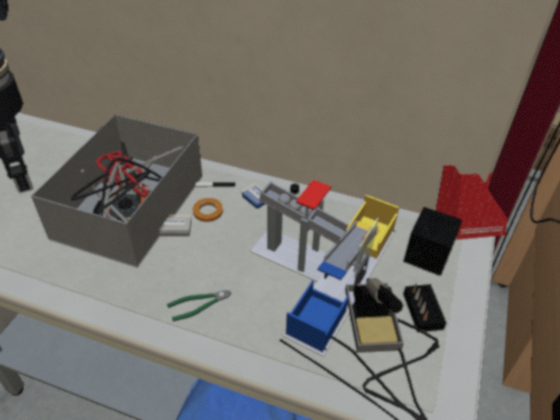

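```bash
cat > fit.py <<'E'
import numpy as np,pickle,cv2
from scipy.optimize import least_squares
C={}
for n in ["scene","side"]:
    p=pickle.load(open(n+'0.pkl','rb'));C[n]=(p['mtx'],p['world_to_cam'])
def proj(n,P):
    K,T=C[n];c=P@T[:3,:3].T+T[:3,3];c=c*[1,-1,-1];u=c@K.T;return u[:,:2]/u[:,2:]
sc={'scene':(2.8,[225,160]),'side':(3,[200,170])}
a=.28
def pad(x,o): # o along
    y,z=85+o,31
    return [x,y*np.cos(a)-z*np.sin(a),50+y*np.sin(a)+z*np.cos(a)]
F=lambda sx,sy:('F',[18*sx,32*sy,179])
obs=[('scene',(250,57),F(1,-1)),('scene',(298,75),F(-1,-1)),('scene',(250,137),F(-1,1)),('scene',(202,113),F(1,1)),
('side',(268,117),F(1,1)),('side',(370,100),F(1,-1)),('side',(390,134),F(-1,-1)),('side',(290,152),F(-1,1)),
('scene',(262,303),('S',pad(22,13))),('scene',(335,331),('S',pad(-22,13))),('scene',(277,285),('S',pad(22,-13))),('scene',(343,312),('S',pad(-22,-13))),
('side',(210,307),('S',pad(22,13))),('side',(228,360),('S',pad(-22,13))),('side',(272,360),('S',pad(-22,-13))),('side',(250,307),('S',pad(22,-13))),
('scene',(398,98),('S',[34,-167,66])),('scene',(486,132),('S',[-34,-167,66])),('side',(583,268),('S',[34,-167,66])),('side',(633,346),('S',[-34,-167,66])),
('side',(78,363),('S',[34,167,66])),('scene',(174,430),('S',[34,167,66]))]
def model(v):
    out=[]
    c,s=np.cos(v[2]),np.sin(v[2])
    for n,px,(k,P) in obs:
        P=np.array(P)/1000
        if k=='F':P=P+[v[3],v[4],0]
        W=np.array([v[0]+c*P[0]-s*P[1],v[1]+s*P[0]+c*P[1],P[2]])
        f,o=sc[n];out.append(proj(n,W[None])[0]-(np.array(px)/f+o))
    return np.array(out)
r=least_squares(lambda v:model(v).ravel(),[.55,.5,1.57,.076,0],loss='soft_l1')
v=r.x
if __name__=='__main__':
    print(np.round(v,4));print(np.round(model(v),1).tolist())
    c,s=np.cos(v[2]),np.sin(v[2]);W=lambda x,y:np.round([v[0]+c*x-s*y,v[1]+s*x+c*y],4)
    print('feed',W(v[3],v[4]),'pad',W(0,.0731),'ypad',W(0,-.0731-.017))
E
python3 fit.py
```

```text
[ 5.3720e-01  2.6440e-01  1.9285e+00  7.5700e-02 -9.0000e-04]
[[-0.2, -1.0], [1.6, -0.3], [1.9, 0.3], [-0.5, 1.1], [-0.4, -1.1], [-0.0, -0.9], [0.7, 0.0], [-1.4, -0.1], [-0.6, 0.6], [-2.0, 1.3], [0.5, -0.4], [1.1, 0.4], [-0.8, -1.1], [0.4, -0.2], [0.1, -0.1], [-0.3, -0.7], [0.6, -1.2], [1.8, -1.3], [2.0, -1.1], [2.9, -1.6], [-4.3, 0.8], [-0.3, 2.9]]
feed [0.5116 0.3356] pad [0.4687 0.2388] ypad [0.6216 0.296 ]
```

Call:
servo_tool(commands=[0, 0, -0.02, 0, 0, 0, -1, -0.065, -0.047, -0.003, 0, 0, 0, -1, -0.065, -0.047, -0.003, 0, 0, 0, -1, -0.065, -0.047, -0.003, 0, 0, 0, -1, -0.065, -0.047, -0.003, 0, 0, 0, -1, -0.065, -0.047, -0.003, 0, 0, 0, -1, -0.065, -0.047, -0.003, 0, 0, 0, -1, -0.065, -0.047, 0, 0, 0, 0, -1, -0.065, -0.047, 0, 0, 0, 0, -1, -0.065, -0.047, 0, 0, 0, 0, -1, -0.065, -0.047, 0, 0, 0, 0, -1, -0.065, -0.047, 0, 0, 0, 0, -1])

```text
t: 1.9
tcp_pos: [0.4318, 0.2757, 0.2514]
tool_rot: [0.113, 0.994, 0.0, 0.001]
force: [0.8, -0.5, 0.3]
finger_gap: 0.0
gripper_force: 0.0
```

Call:
servo_tool(commands=[0, 0, 0, 0, 0, -0.0155, -1, 0, 0, 0, 0, 0, -0.0155, -1, 0, 0, 0, 0, 0, -0.0155, -1, 0, 0, 0, 0, 0, -0.0155, -1, 0, 0, 0, 0, 0, -0.0155, -1, 0, 0, 0, 0, 0, -0.0155, -1, 0, 0, 0, 0, 0, 0, -1, 0, 0, 0, 0, 0, 0, -1])

```text
t: 2.57
tcp_pos: [0.4307, 0.2773, 0.251]
tool_rot: [-0.177, 0.984, 0.0, 0.0]
force: [0.1, 0.5, 0.2]
finger_gap: -0.0
gripper_force: 0.0
```

```bash
cat > go.py <<'E'
import numpy as np
from scipy.spatial.transform import Rotation as R
from station import manip
from fit import v
import cv2
c,s=np.cos(v[2]),np.sin(v[2])
def W(x,y,z):return np.array([v[0]+c*x-s*y,v[1]+s*x+c*y,z])
def delta(t):
    st=manip.sense();r=R.from_quat(st['tool_rot'])
    d=r.inv().apply(t-st['tcp_pos'])/.5
    print('t',st['t'],'tcp',np.round(st['tcp_pos'],4),'q',np.round(st['q'],2),'F',np.round(st['force'],2),'gap',round(st['finger_gap'],2),'toolY deg',np.degrees(np.arctan2(*r.as_matrix()[1::-1,1])).round(1),'share',np.round(d,4))
E
python3 - <<'E'
from go import *
delta(W(0,.08,.125))
p=manip.snapshot('wrist');cv2.imwrite('pics/w1.png',p['img'][:,:,::-1])
from fit import C
K,T=p['mtx'],p['world_to_cam']
C['wrist']=(K,T)
from fit import proj
print(np.round(proj('wrist',np.array([W(x,y,.103) for x,y in[(0,.073),(.022,.0856),(-.022,.0856)]]+[W(.076,0,.179)]))))
E
```

```text
t 2.5667 tcp [0.4307 0.2773 0.251 ] q [ 0.35  0.35  1.69 -0.    1.1  -1.57] F [0.06 0.47 0.22] gap -0.0 toolY deg 110.4 share [-0.0304 -0.0986  0.2519]
[[231. 213.]
 [252. 201.]
 [210. 201.]
 [309. 319.]]
```

View pics/w1.png

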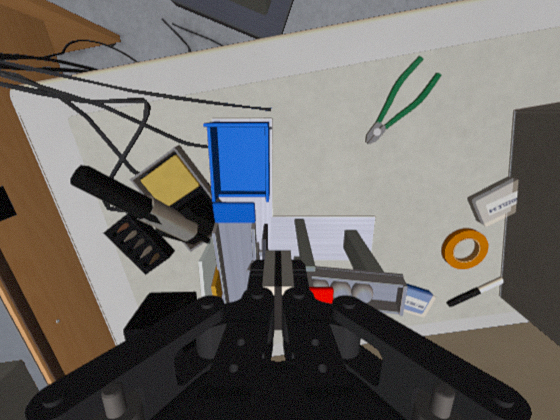

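Call:
servo_tool(commands=[-0.015, -0.05, 0.04, 0, 0, 0, -1, -0.014, -0.049, 0.05, 0, 0, 0, -1, 0, 0, 0.06, 0, 0, 0, -1, 0, 0, 0.06, 0, 0, 0, -1, 0, 0, 0.04, 0, 0, 0, -1, 0, 0, 0, 0, 0, 0, -1, 0, 0, 0, 0, 0, 0, -1])

```text
t: 3.2
tcp_pos: [0.461, 0.2357, 0.1248]
tool_rot: [-0.178, 0.984, -0.0, -0.001]
force: [0.6, 0.2, 0.2]
finger_gap: -0.001
gripper_force: 0.0
```

```bash
python3 - <<'E'
from go import *
delta(W(0,.08,.07))
p=manip.snapshot('side');cv2.imwrite('pics/s2.png',cv2.resize(p['img'][140:370,180:450,::-1],None,fx=2.6,fy=2.6))
E
```

```text
t 3.2 tcp [0.461  0.2357 0.1248] q [ 0.26  0.55  1.8   0.    0.8  -1.67] F [0.59 0.22 0.17] gap -0.0 toolY deg 110.5 share [-0.003   0.0003  0.1096]
```

View pics/s2.png

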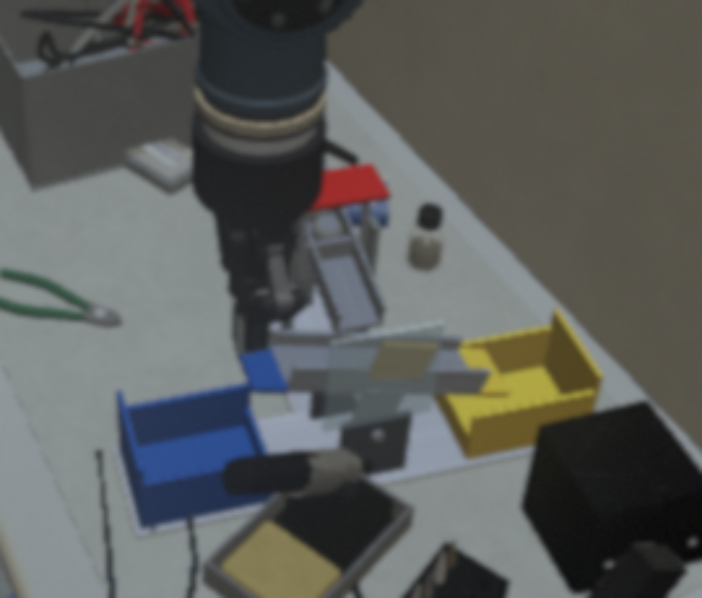

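Call:
servo_tool(commands=[0, 0, 0.011, 0, 0, 0, -1, 0, 0, 0.011, 0, 0, 0, -1, 0, 0, 0.011, 0, 0, 0, -1, 0, 0, 0.011, 0, 0, 0, -1, 0, 0, 0.011, 0, 0, 0, -1, 0, 0, 0.011, 0, 0, 0, -1, 0, 0, 0.011, 0, 0, 0, -1, 0, 0, 0.011, 0, 0, 0, -1, 0, 0, 0.011, 0, 0, 0, -1, 0, 0, 0.008, 0, 0, 0, -1, 0, 0, 0, 0, 0, 0, -1])

```text
t: 4.17
tcp_pos: [0.4609, 0.2357, 0.0708]
tool_rot: [-0.178, 0.984, -0.0, -0.001]
force: [0.3, -0.3, 0.3]
finger_gap: 0.002
gripper_force: 0.0
```

Call:
servo_tool(commands=[0, 0, -0.05, 0, 0, 0, -1, 0, 0, -0.06, 0, 0, 0, -1, 0, 0, -0.08, 0, 0, 0, -1, 0, 0, -0.08, 0, 0, 0, -1, 0, 0, -0.05, 0, 0, 0, -1, 0, 0, 0, 0, 0, 0, -1])

```text
t: 4.67
tcp_pos: [0.4651, 0.237, 0.2379]
tool_rot: [-0.178, 0.984, 0.001, 0.007]
force: [0.6, 0.3, -0.1]
finger_gap: 0.001
gripper_force: 0.0
```

```bash
python3 - <<'E'
from go import *
delta(W(v[3],v[4],.20))
p=manip.snapshot('side');cv2.imwrite('pics/s3.png',cv2.resize(p['img'][140:370,180:450,::-1],None,fx=2.6,fy=2.6))
E
```

```text
t 4.6667 tcp [0.4651 0.237  0.2379] q [ 0.26  0.38  1.69  0.    1.06 -1.67] F [ 0.61  0.26 -0.14] gap 0.0 toolY deg 110.6 share [-0.1552  0.1521  0.0777]
```

View pics/s3.png

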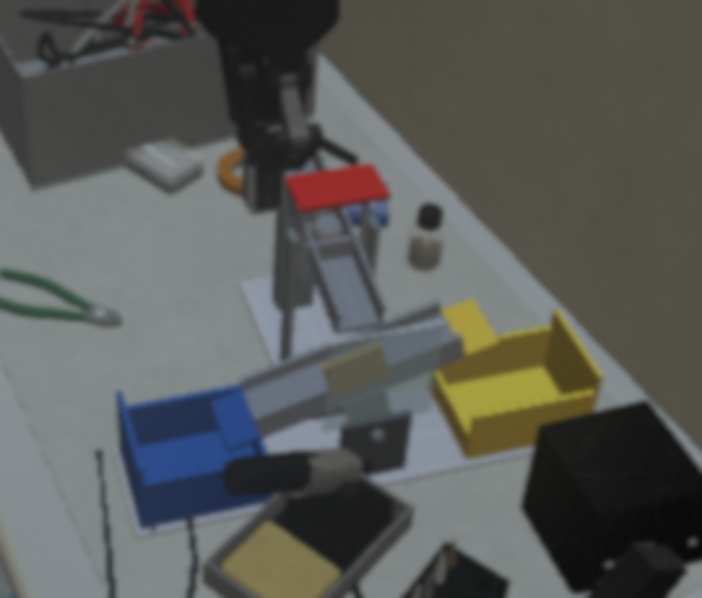

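Call:
servo_tool(commands=[-0.038, 0.037, 0, 0, 0, 0, -1, -0.039, 0.038, 0, 0, 0, 0, -1, -0.039, 0.038, 0, 0, 0, 0, -1, -0.039, 0.038, 0, 0, 0, 0, -1, 0, 0, 0.02, 0, 0, 0, -1, 0, 0, 0.03, 0, 0, 0, -1, 0, 0, 0, 0, 0, 0, -1, 0, 0, 0, 0, 0, 0, -1])

```text
t: 5.38
tcp_pos: [0.5057, 0.3328, 0.2043]
tool_rot: [-0.178, 0.984, -0.001, -0.003]
force: [0.6, -0.2, -0.3]
finger_gap: 0.001
gripper_force: 0.0
```

```bash
python3 - <<'E'
from go import *
delta(W(v[3]-.002,v[4],.149))
p=manip.snapshot('side');cv2.imwrite('pics/s4.png',cv2.resize(p['img'][140:370,180:450,::-1],None,fx=2.6,fy=2.6))
E
```

```text
t 5.3833 tcp [0.5057 0.3328 0.2043] q [ 0.4   0.53  1.51 -0.    1.11 -1.53] F [ 0.63 -0.19 -0.31] gap 0.0 toolY deg 110.5 share [-0.0137 -0.0028  0.1106]
```

View pics/s4.png

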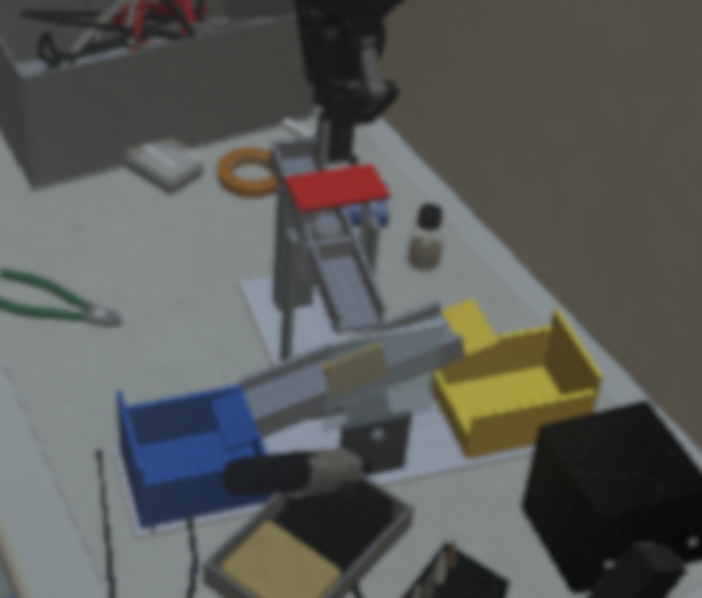

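Call:
servo_tool(commands=[-0.014, -0.003, 0, 0, 0, 0, -1, 0, 0, 0.014, 0, 0, 0, -1, 0, 0, 0.014, 0, 0, 0, -1, 0, 0, 0.012, 0, 0, 0, -1, 0, 0, 0.012, 0, 0, 0, -1, 0, 0, 0.012, 0, 0, 0, -1, 0, 0, 0.012, 0, 0, 0, -1, 0, 0, 0.012, 0, 0, 0, -1, 0, 0, 0.012, 0, 0, 0, -1, 0, 0, 0.008, 0, 0, 0, -1, 0, 0, 0, 0, 0, 0, -1, 0, 0, 0, 0, 0, 0, -1])

```text
t: 6.43
tcp_pos: [0.5145, 0.335, 0.1523]
tool_rot: [-0.178, 0.984, 0.0, -0.0]
force: [-0.4, -0.3, 0.3]
finger_gap: -0.002
gripper_force: 0.0
```

Call:
servo_tool(commands=[0, 0, 0.003, 0, 0, 0, -1, 0, 0, 0.003, 0, 0, 0, -1, 0, 0, 0, 0, 0, 0, -1, 0, 0, 0, 0, 0, 0, -1, 0, 0, 0, 0, 0, 0, -1])

```text
t: 6.85
tcp_pos: [0.515, 0.3351, 0.1511]
tool_rot: [-0.178, 0.984, 0.0, 0.001]
force: [-0.9, -0.5, 5.4]
finger_gap: 0.001
gripper_force: 2.6
```

Call:
servo_tool(commands=[0, 0, -0.04, 0, 0, 0, -1, 0, 0, -0.06, 0, 0, 0, -1, 0, 0, -0.06, 0, 0, 0, -1, 0, 0, -0.04, 0, 0, 0, -1, 0, 0, 0, 0, 0, 0, -1, 0, 0, 0, 0, 0, 0, -1, 0, 0, 0, 0, 0, 0, -1, 0, 0, 0, 0, 0, 0, -1, 0, 0, 0, 0, 0, 0, -1, 0, 0, 0, 0, 0, 0, -1, 0, 0, 0, 0, 0, 0, -1, 0, 0, 0, 0, 0, 0, -1])

```text
t: 7.85
tcp_pos: [0.5144, 0.3347, 0.2492]
tool_rot: [-0.178, 0.984, -0.0, -0.001]
force: [0.4, 0.2, 0.3]
finger_gap: 0.004
gripper_force: 0.0
```

```bash
python3 - <<'E'
from go import *
delta(W(v[3],v[4],.149))
a=[manip.snapshot(n)['img'][y:y+210,x:x+200,::-1] for n,x,y in(('scene',225,160),('side',215,160))]
cv2.imwrite('pics/s5.png',cv2.resize(np.hstack(a),None,fx=2,fy=2))
E
```

```text
t 7.85 tcp [0.5144 0.3347 0.2492] q [ 0.4   0.49  1.44  0.    1.21 -1.53] F [0.4  0.23 0.28] gap 0.0 toolY deg 110.5 share [0.0045 0.0036 0.2004]
```

View pics/s5.png

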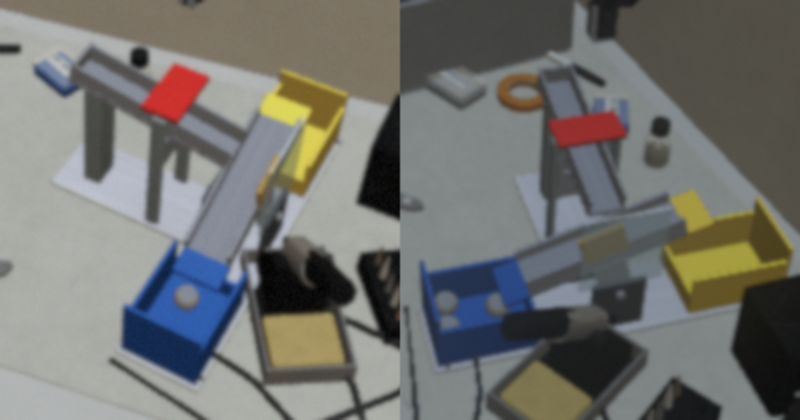

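The feed plate is down and the chute is empty. Three balls show in the blue cup, in the right half of the picture at (447,302), (450,325) and (497,302). I'll let them settle, then check that they have stopped.

Call:
servo_tool(commands=[0, 0, 0, 0, 0, 0, -1, 0, 0, 0, 0, 0, 0, -1, 0, 0, 0, 0, 0, 0, -1, 0, 0, 0, 0, 0, 0, -1, 0, 0, 0, 0, 0, 0, -1, 0, 0, 0, 0, 0, 0, -1, 0, 0, 0, 0, 0, 0, -1, 0, 0, 0, 0, 0, 0, -1, 0, 0, 0, 0, 0, 0, -1, 0, 0, 0, 0, 0, 0, -1, 0, 0, 0, 0, 0, 0, -1, 0, 0, 0, 0, 0, 0, -1])

```text
t: 8.95
tcp_pos: [0.5146, 0.3348, 0.2498]
tool_rot: [-0.178, 0.984, -0.0, -0.0]
force: [0.4, -0.4, -0.0]
finger_gap: -0.001
gripper_force: 0.0
```

Call:
servo_tool(commands=[0, 0, 0, 0, 0, 0, -1, 0, 0, 0, 0, 0, 0, -1, 0, 0, 0, 0, 0, 0, -1, 0, 0, 0, 0, 0, 0, -1, 0, 0, 0, 0, 0, 0, -1, 0, 0, 0, 0, 0, 0, -1, 0, 0, 0, 0, 0, 0, -1, 0, 0, 0, 0, 0, 0, -1, 0, 0, 0, 0, 0, 0, -1, 0, 0, 0, 0, 0, 0, -1, 0, 0, 0, 0, 0, 0, -1, 0, 0, 0, 0, 0, 0, -1])

```text
t: 9.95
tcp_pos: [0.5145, 0.3348, 0.2498]
tool_rot: [-0.178, 0.984, -0.0, 0.0]
force: [0.0, -0.2, 0.0]
finger_gap: 0.001
gripper_force: 0.0
```

```bash
python3 - <<'E'
from go import *
a=manip.snapshot('side')['img']
for _ in range(5): b=manip.snapshot('side')['img']
f=lambda i:cv2.GaussianBlur(i[260:350,215:340].astype(np.float32),(0,0),1.5)
print('max change',np.abs(f(a)-f(b)).max())
cv2.imwrite('pics/s6.png',cv2.resize(b[160:370,215:415,::-1],None,fx=2.8,fy=2.8))
E
```

```text
max change 0.63410187
```

View pics/s6.png

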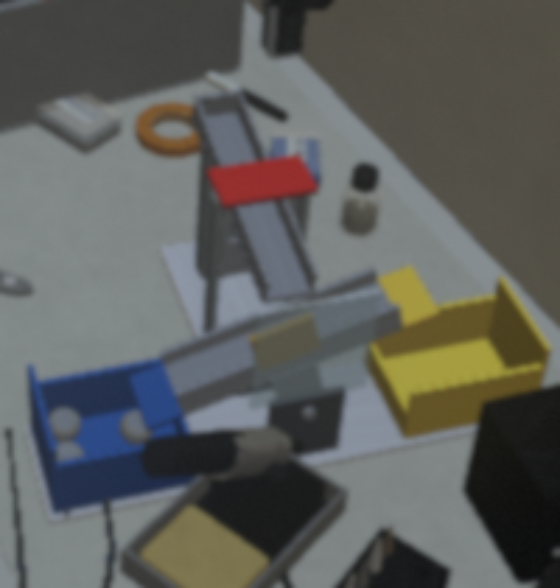

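All three balls lie still in the blue cup, at (65,422), (68,455) and (135,427). The gate leans to blue, the feed plate is down and the hand is clear.

```bash
python3 -c "
from station import manip
print(manip.sign_off())"
```

```text
the job is handed in; nothing more can be done
None
```

I rocked the gate over to the blue side and pressed the feed plate fully down; all three balls lie still in the blue cup, the hand is clear, and the job is handed in (sign-off returned no verdict).

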